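# Re-space the specimen tote and load a whole and a half mortar prism

### The arm

A 7-joint arm with a two-finger parallel gripper is mounted at the origin on the work surface. World frame = base frame: x ahead of the robot, y to its left, z up, the work surface at z = 0. Lengths are in m, angles in rad, forces in N, time in s.
With the tool pointing down it reaches from about 0.425 to 0.925 m from the base axis. Payload 6.8 kg.
Tool frame: the origin (TCP) lies between the finger pads; the fingertips stand 14 mm ahead of it and the grasp point (between the pads) lies 5 mm behind it; z points along the fingers, y is the line along which they close (so a half turn about z gives the same grasp; the last joint's range is limited). The gripper opens to 85 mm and grips with 20 to 120 N. Pads are 22 mm wide; open, the fingers measure 114 mm over their backs; the gripper's body (76 mm by 85 mm) begins 54 mm behind the grasp point. The pads swing forward as they close: fully open they stand 13 mm farther back than shut.
Start: joints at [1.156, 0.477, 0.022, 1.555, -0.011, 1.109, -0.083], TCP at [0.204, -0.643, 0.245] pointing down, gripper open.
Joint ranges: [-2.96, 2.96], [-0.34, 2.1], [-1.41, 1.46], [0.24, 2.44], [-1.37, 4.51], [0.17, 1.92], [-2.96, 2.96]. Speed limits (rad/s): [2.39, 2.39, 3.14, 3.14, 3.14, 3.14, 3.14].

### API

Orientations are given as a rotation vector (axis times angle).
In Python, from bench import r, eyes, ticket gives the robot as it stands. The module is installed in compiled form; this text tells all that it offers.
- The arm moves only by the tool arm_command, never from a script. Its argument "plan" is text: rows parted by semicolons, each of 4 numbers parted by spaces: the shift along the tool's x, y, z in m, then the turn about the tool's z in degrees. In form: tx ty tz yaw; .... A call has 1 to 20 rows; each row shifts and turns the commanded pose from where the row before left it, along the tool's axes as they then stand; what a row does not reach is not made up. A row lasts 1/8 s, in which the tool goes at most 62.5 mm and 10.7 degrees, less where a joint would pass 70% of its speed; a pose out of reach is approached as far as the arm can. A call is refused whole if a number of a shift passes 0.0625 or a number of a turn 10.7, either way. A call with a gripper value outside its range is refused whole. "hand" is the closure, from -1 (fully open) to 1 (shut), set as the call begins (left out, the last holds). The fingers move at their own pace and stop on an object; "grip_force" is the grip in N (left out, the last holds). Time passes only in rows, so rows that do not move let the fingers close. It gives the time, the measured TCP pose, the force, the opening and the grip force at its end, in the units of the state.
- r.get_obs(): the state, without advancing time (a new reading comes with each control period).
- eyes.grab_frame(name): name is "side" or "top"; returns (picture, depth): 400x640x3 uint8, red, green, blue; 400x640 float32, m along the optical axis (not along the pixel's ray), 0 where there is no reading.
- eyes.calibration(name): a dict with "fov_y" (degrees; the focal length in pixels is half the picture's height over the tangent of half this angle, whatever the lens; pixels are square), "cx", "cy" (the principal point, pixels), "origin" and "attitude" of the camera in the world. Camera axes: x right, y up, looking along -z (the intrinsics and any distortion apply to the point x, -y, -z); pixel columns grow to the right and rows downward; lengths in m; the calibration is good to about 2 mm. A picture is of the moment at which its call begins. calibration takes no time and is no camera call.
- ticket.hand_in(): hands the job in; it is judged then, once.
The state is a dict: "clock": time; "joints": joint angles; "qvel": joint speeds; "tau": joint torques, N m; "tcp_pos": TCP position; "orientation": TCP orientation; "contact_force": force on the tool from outside, world axes, zero at the start; "moment": the same for the moment, N m; "grip_width": finger opening in m; "gripper_force": force on a finger pad.
Only numpy, scipy, OpenCV 4.12 (cv2) and the standard library are available. Lean on these libraries where they do the work, as an engineer would, in place of code of your own. Each camera call takes 0.05 s, during which the arm holds its last target. There are 200 camera calls.

### The job

In the grey specimen tote, slide the two dividers apart so that the middle bay takes the whole mortar prism and each end bay takes a half prism. Then set the whole prism in the middle bay and the loose half prism in the empty end bay, each lying flat on the tote's floor and lengthwise along the tote; set them down gently, do not drop them. Leave the half prism already stored in the tote in its place, and do not disturb the jar and the spatula.

Things in the scene. Friction and masses are not known exactly. Their poses are not given: they have to be found in the camera images.
- tote: Grey plastic specimen tote, open-topped, fixed to the bench. Outside 112 mm (x) by 396 mm (y), walls 6 mm thick and 36 mm high; inside 100 mm by 384 mm, floor 4 mm thick. Origin: centre of its underside; y runs along the tote, z up. The inner end faces are at y = -192 and +192 mm. Two dividers make three bays.
- divider_a_tab (a point): Divider next to the stored half. 8 mm aluminium plate across the tote, 42 mm high over the bench, top bar 120 mm wide on the walls. On it a black tab, 36 mm (x) by 12 mm (y), 42 to 78 mm above the bench, to pinch or push. It slides only along tote y (about 3 N, stays put). Point: in its middle plane, on the tab, 62 mm above the bench; axes as the tote. Travel: tote y -132 to -12 mm.
- divider_b_tab (a point): Divider on the +y side. 8 mm aluminium plate across the tote, 42 mm high over the bench, top bar 120 mm wide on the walls. On it a black tab, 36 mm (x) by 12 mm (y), 42 to 78 mm above the bench, to pinch or push. It slides only along tote y (about 3 N, stays put). Point: in its middle plane, on the tab, 62 mm above the bench; axes as the tote. Travel: tote y 12 to 150 mm.
- whole_center (a point): Whole mortar prism, plain grey concrete, loose on the bench to one side of the tote: 160 x 40 x 40 mm, about 0.56 kg. This point is its centre, 20 mm above its underside; x along its length, z up.
- half_center (a point): Half mortar prism, the same plain grey concrete, loose on the bench to the other side of the tote: 80 x 40 x 40 mm, about 0.28 kg. This point is its centre, 20 mm above its underside; x along its length, z up.
- stored_center (a point): Half prism already stored, lying lengthwise in the tote's -y end bay, a few mm from the end wall: 80 x 40 x 40 mm, its top 44 mm above the bench. This point is its centre; x along its length. It is loose in the bay and stays there.
- jar: Bystander: closed jar, 64 mm across, 85 mm high, standing beyond the tote. Origin: centre of its underside.
- spatula: Bystander: spatula 200 mm long, lying beyond the tote. x along its length.

How it is judged:
On the way, in this order (a step that is already met when the one before it is completed fails the run):
1. the dividers are slid apart so that the middle bay is long enough for the whole prism (distance between divider_a_tab and divider_b_tab above 0.167 m), for 0.2 s.
2. the whole prism lies flat in the middle bay (x of whole_center in the frame of tote between -0.034 and 0.034 m and z of whole_center in the frame of tote between 0.019 and 0.029 m and angle between whole_center's own x axis and vertical between 1.51 and 1.63 rad and angle between the x axis of whole_center and the y axis of tote, either way round below 0.25 rad and y of whole_center in the frame of divider_a_tab above 0.08 m and y of whole_center in the frame of divider_b_tab below -0.08 m), for 0.2 s.
At the end, for the whole second after the job is handed in: Whole prism between the dividers, loose half between divider_b and the +y end, stored half between divider_a and the -y end: each flat on the tote's floor (centre 19-29 mm above the bench, level within 3.5 degrees), lengthwise within 14 degrees, at rest; the stored half moved under 25 mm (all of step 2 and x of half_center in the frame of tote between -0.034 and 0.034 m and z of half_center in the frame of tote between 0.019 and 0.029 m and angle between half_center's own x axis and vertical between 1.51 and 1.63 rad and angle between the x axis of each of half_center, stored_center and the y axis of tote, either way round below 0.25 rad and y of half_center in the frame of divider_b_tab above 0.04 m and y of half_center in the frame of tote below 0.156 m and x of stored_center in the frame of tote between -0.034 and 0.034 m and z of stored_center in the frame of tote between 0.019 and 0.029 m and angle between stored_center's own x axis and vertical between 1.51 and 1.63 rad and y of stored_center in the frame of divider_a_tab below -0.04 m and linear speed of each of whole, half, stored below 0.02 m/s); the robot touches nothing.
It fails at once if the whole prism is dropped from more than about 25 mm (contact force between the fingers and whole below 0.05 N and linear speed of whole above 0.7 m/s).
It fails at once if the half prism is dropped from more than about 25 mm (contact force between the fingers and half below 0.05 N and linear speed of half above 0.7 m/s).
It fails at once if the stored half prism is moved by more than 25 mm (distance of stored_center from where it was at the start of the episode above 0.025 m).
It fails at once if the jar is moved by more than 30 mm (distance of jar from where it was at the start of the episode above 0.03 m).
It fails at once if the spatula is moved by more than 30 mm (distance of spatula from where it was at the start of the episode above 0.03 m).
It also fails if it takes over 72 s, if anything falls off the work surface, if the arm or the gripper's body presses on something with over 40 N, if the wrist force passes 120 N, or if a joint passes its speed limit or range.

## Working session

There is one attempt and no reset: what is moved stays moved. The work goes in short steps, Python scripts to look and compute and a tool call to move; the robot and the scene stay as the last step left them, time stands still between calls to the robot, and variables do not carry over. Pictures are saved under pics/ and viewed, at most 10 in all, crops included, and the job is handed in when it is done.

Besides the shell and the picture viewer there is one more tool, called after ">>>" in YAML: its name, and indented under it one key for each argument. arm_command: Moves the arm, as the interface text tells. Its arguments: {"type":"object","properties":{"plan":{"type":"string"},"hand":{"type":"number"},"grip_force":{"type":"number"}},"required":["plan"]}

```bash
mkdir -p pics; python3 - <<'E'
from bench import r,eyes
import cv2,numpy as np
o=r.get_obs();print({k:np.round(v,3) for k,v in o.items()})
for n in("top","side"):
    p,d=eyes.grab_frame(n);c=eyes.calibration(n);print(n,c)
    cv2.imwrite(f"pics/{n}0.png",p[:,:,::-1]);np.savez(f"{n}0.npz",p=p,d=d)
E
```

```text
{'clock': np.float64(0.0), 'joints': array([ 1.156,  0.478,  0.022,  1.556, -0.011,  1.109, -0.083]), 'qvel': array([ 0.   ,  0.   ,  0.001, -0.001, -0.   ,  0.001, -0.   ]), 'tau': array([ 0.0000e+00, -5.9644e+01,  1.6080e+00, -2.8120e+01,  1.3000e-02,
        9.0000e-03, -0.0000e+00]), 'tcp_pos': array([ 0.204, -0.643,  0.244]), 'orientation': array([-3.103e+00, -4.800e-01,  1.000e-03]), 'contact_force': array([ 0.65 , -0.177, -0.373]), 'moment': array([-0.004, -0.018, -0.059]), 'gripper_force': np.float64(0.0), 'grip_width': np.float64(0.085)}
top {'fov_y': 53.413312037344724, 'cx': 312.85165646753865, 'cy': 193.25637017955168, 'origin': array([ 0.42220633, -0.01767061,  0.97002431]), 'attitude': array([ 0.14046351, -0.15052166, -1.57466612])}
side {'fov_y': 56.36062032978302, 'cx': 319.60325009048876, 'cy': 195.84860599117906, 'origin': array([0.19102159, 0.68573545, 0.90332109]), 'attitude': array([ 0.27605849, -0.99645665, -2.41294311])}
```

View pics/top0.png

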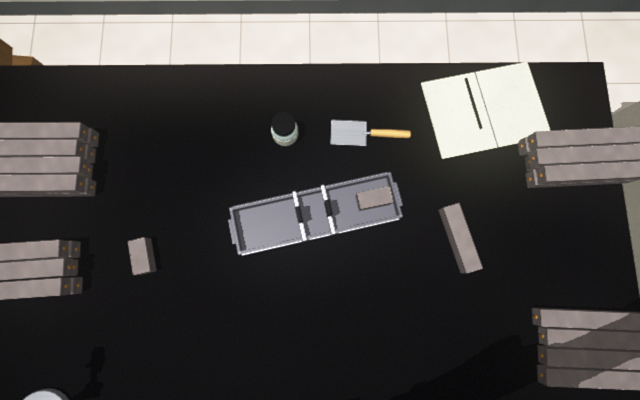

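View pics/side0.png

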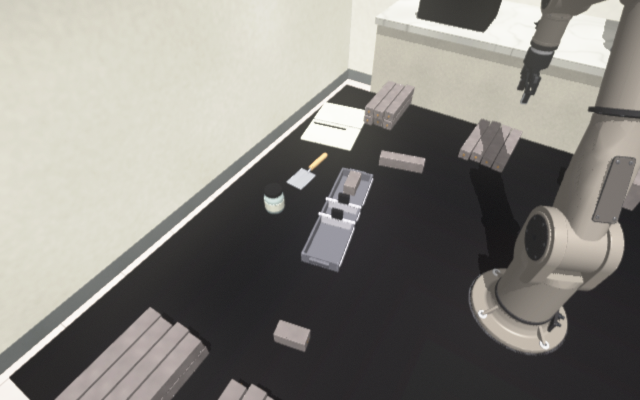

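The top view shows the tote from (232,230) to (402,195), its tabs near (303,214) and (330,206), the stored half at (375,198), the whole prism at (461,238), and the half at (142,256). I'll fit these from the depth data.

```bash
cat > h.py <<'E'
import numpy as np,cv2
from scipy.spatial.transform import Rotation as R
from bench import r,eyes
def cloud(n,d):
    c=eyes.calibration(n);f=200/np.tan(np.radians(c["fov_y"]/2))
    v,u=np.mgrid[:400,:640]
    P=np.stack([(u-c["cx"])/f*d,-(v-c["cy"])/f*d,-d],-1)
    W=P@R.from_rotvec(c["attitude"]).as_matrix().T+c["origin"];W[d==0]=np.nan
    return W
def rect(W,m):
    n,l,s,_=cv2.connectedComponentsWithStats(m.astype(np.uint8))
    for i in range(1,n):
        if s[i,4]<25: continue
        q=W[l==i];(cx,cy),(w,h),a=cv2.minAreaRect((q[:,:2]*1000).astype(np.float32))
        if w<h:w,h,a=h,w,a+90
        print("px",s[i,:2]+s[i,2:4]//2,"n",s[i,4],"c %.1f %.1f L %.1f W %.1f ang %.1f"%(cx,cy,w,h,(a+90)%180-90),"z",np.round(np.percentile(q[:,2],[5,50,95])*1000,1))
E
python3 - <<'E'
from h import *
for n in("top","side"):
    z=np.load(n+"0.npz");W=cloud(n,z["d"]);p=z["p"].astype(int)
    Z=W[...,2];reg=(W[...,0]>.25)&(W[...,0]<.75)&(abs(W[...,1])<.5)
    print(n,"benchz",np.nanmedian(Z[reg]))
    for lo,hi in((.032,.050),(.05,.1)):
        print(lo);rect(W,reg&(Z>lo)&(Z<hi))
E
```

```text
top benchz 9.75984725875012e-05
0.032
px [284 138] n 60 c 733.8 43.4 L 58.9 W 20.2 ang -83.8 z [33.3 41.6 47. ]
px [315 213] n 1492 c 551.5 -29.2 L 412.3 W 126.0 ang -77.6 z [32.8 36.2 42.7]
px [374 198] n 584 c 584.8 -170.3 L 80.0 W 40.7 ang -79.0 z [40.7 43.9 46.7]
px [462 238] n 1233 c 488.6 -372.2 L 159.7 W 42.0 ang 15.8 z [36.3 39.9 42.6]
px [139 256] n 640 c 452.6 380.3 L 80.5 W 42.8 ang 15.2 z [35.6 39.1 42.1]
0.05
px [284 133] n 310 c 737.4 45.1 L 60.3 W 25.0 ang -89.9 z [52.9 81.8 86.6]
px [328 208] n 100 c 557.2 -58.1 L 35.2 W 12.1 ang 13.0 z [57.  77.2 80.4]
px [299 214] n 89 c 542.6 9.5 L 35.4 W 11.8 ang 12.2 z [70.1 77.4 79.5]
side benchz 0.0015926457097680813
0.032
px [402 158] n 390 c 490.1 -370.5 L 160.0 W 46.6 ang 13.3 z [33.6 40.9 44. ]
px [337 216] n 1154 c 553.0 -30.1 L 416.7 W 125.4 ang -77.6 z [33.  38.  46.6]
px [277 202] n 63 c 734.2 56.3 L 49.2 W 13.5 ang 65.7 z [32.7 42.  49.1]
px [291 333] n 589 c 453.9 380.7 L 80.0 W 41.0 ang 12.6 z [37.  41.  43.7]
0.05
px [276 194] n 172 c 737.8 48.4 L 54.9 W 24.0 ang 89.4 z [53.3 76.6 87.7]
px [344 197] n 107 c 559.2 -57.7 L 36.0 W 15.3 ang 14.8 z [52.4 70.7 80.7]
px [337 213] n 111 c 544.1 9.9 L 35.6 W 15.3 ang 13.5 z [51.6 70.5 80.3]
```

>>> arm_command:
  plan: "0 0 0 -10.6;0 0 0 -10.6;0 0 0 -10.6;0 0 0 -10.6;0 0 0 -10.6;0 0 0 -10.6;0 0 0 -10.6;0 0 0 -10.6;0 0 0 0"
  hand: 1

```text
clock: 1.23
tcp_pos: [0.2036, -0.6433, 0.2447]
orientation: [-1.971, -2.446, -0.001]
contact_force: [-0.7, 0.1, 0.5]
grip_width: -0.0002
gripper_force: 0.0
```

>>> arm_command:
  plan: "0.0331 0.0295 0 0;0.0331 0.0295 0 0;0.0331 0.0295 0 0;0.0331 0.0295 0 0;0.0331 0.0295 0 0;0.0331 0.0295 0 0;0.0331 0.0295 0 0;0.0331 0.0295 0 0;0.0331 0.0295 0 0;0.0331 0.0295 0 0;0.0331 0.0295 0 0;0.0331 0.0295 0 0;0.0331 0.0295 0 0;0.0331 0.0295 0 0;0.0331 0.0295 0 0;0.0331 0.0295 0 0;0 0 0 0;0 0 0 0"

```text
clock: 3.48
tcp_pos: [0.551, -0.0255, 0.2449]
orientation: [-1.972, -2.445, 0.002]
contact_force: [0.8, -0.4, -0.5]
grip_width: -0.0
gripper_force: 0.0
```

```bash
cat >> h.py <<'E'
T0=np.array([.5522,-.0295]);TY=102.4  # tote centre, dir of +y (deg)
def t2w(x,y):
    a=np.radians(TY);return T0+x*np.array([np.sin(a),-np.cos(a)])+y*np.array([np.cos(a),np.sin(a)])
def where():
    o=r.get_obs();M=R.from_rotvec(o["orientation"]).as_matrix();p=o["tcp_pos"]
    a=np.radians(TY);d=p[:2]-T0
    print("t %.2f"%o["clock"],"tcp",np.round(p,4),"tool-x deg %.2f"%np.degrees(np.arctan2(M[1,0],M[0,0])),"tilt %.2f"%np.degrees(np.arccos(-M[2,2])),
     "tote xy",np.round([d@[np.sin(a),-np.cos(a)],d@[np.cos(a),np.sin(a)]],4),"F",np.round(o["contact_force"],1),"w %.4f g %.1f"%(o["grip_width"],o["gripper_force"]),"j7 %.2f"%o["joints"][6])
    return p,M
def to(x,y,z,yaw=None):
    "remaining shift in tool axes after turning tool-x to yaw"
    p,M=where();c=np.degrees(np.arctan2(M[1,0],M[0,0]));yaw=c if yaw is None else yaw
    a=np.radians(yaw);d=np.array([x,y,z])-p
    print("turn(tool) %.2f"%-((yaw-c+180)%360-180),"then shift",np.round([d[0]*np.cos(a)+d[1]*np.sin(a),d[0]*np.sin(a)-d[1]*np.cos(a),-d[2]],4))
E
python3 - <<'E'
from h import *
to(*t2w(0,.0056),.062,TY)
E
```

```text
t 3.48 tcp [ 0.551  -0.0255  0.2449] tool-x deg 102.23 tilt 0.06 tote xy [-0.0003  0.0041] F [ 0.8 -0.4 -0.5] w -0.0000 g 0.0 j7 -0.06
turn(tool) -0.17 then shift [0.0015 0.0003 0.1829]
```

>>> arm_command:
  plan: "0.0003 0 0.0366 0;0.0003 0 0.0366 0;0.0003 0 0.0366 0;0.0003 0 0.0366 0;0.0003 0 0.0366 0;0 0 0 0;-0.012 0 0 0;-0.012 0 0 0;-0.012 0 0 0;-0.012 0 0 0;-0.01 0 0 0;-0.01 0 0 0;-0.008 0 0 0;0 0 0 0;0 0 0 0"

```text
clock: 5.35
tcp_pos: [0.5667, -0.0986, 0.0619]
orientation: [-1.969, -2.447, 0.002]
contact_force: [-1.0, -0.2, -0.7]
grip_width: 0.0002
gripper_force: 0.0
```

```bash
cat >> h.py <<'E'
def look(lo=.032,save=None):
    for n in("top","side"):
        p,d=eyes.grab_frame(n);W=cloud(n,d);Z=W[...,2];print(n)
        a=np.radians(TY);q=W[...,:2]-T0;U=np.stack([q@[np.sin(a),-np.cos(a)],q@[np.cos(a),np.sin(a)]],-1)
        m=(abs(U[...,0])<.07)&(abs(U[...,1])<.21)
        # divider plates protrude beyond the walls: 40..43 mm high at |x| 40..60
        s=m&(abs(U[...,0])>.04)&(Z>.0385)&(Z<.046)
        for sg in(-1,1):
            y=U[...,1][s&(U[...,1]*sg>0)]*1000;print("bar y",np.round(np.percentile(y,[10,50,90]),1) if len(y)>4 else None,len(y))
        V=np.concatenate([U,Z[...,None]],-1)
        rect(V,(abs(U[...,0])<.045)&(abs(U[...,1])<.19)&(Z>lo)&(Z<.1))
        if save: cv2.imwrite(f"pics/{save}_{n}.png",p[:,:,::-1])
E
python3 - <<'E'
from h import *
where();look(save="p1")
E
```

```text
t 5.35 tcp [ 0.5667 -0.0986  0.0619] tool-x deg 102.34 tilt 0.09 tote xy [-0.0007 -0.0706] F [-1.  -0.2 -0.7] w 0.0002 g 0.0 j7 -0.09
top
bar y [-91.7 -85.6 -30.2] 28
bar y [36.2 40.8 48.1] 91
px [299 216] n 163 c 0.1 40.2 L 89.6 W 11.8 ang -0.1 z [39.8 74.1 79.8]
side
bar y [-128.9  -87.2  -37.7] 80
bar y [ 34.8  44.1 154.7] 85
px [349 189] n 194 c -2.9 -80.5 L 81.4 W 53.2 ang 19.5 z [33.8 60.2 96.4]
px [337 216] n 218 c 0.3 40.9 L 89.4 W 14.9 ang 0.5 z [34.7 50.5 80.2]
```

View pics/p1_side.png

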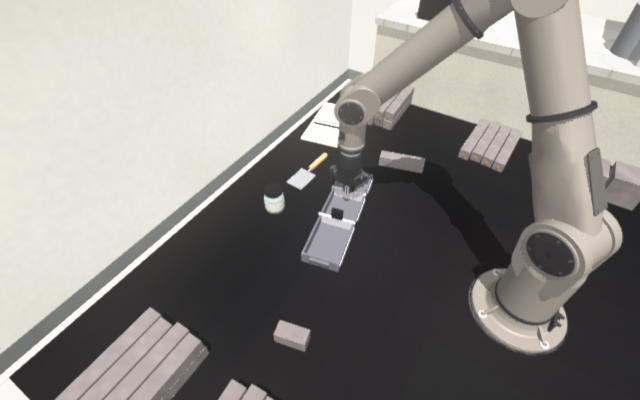

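The gripper has divider a's tab at about (350,187), roughly y = -87 mm. Divider b's tab is at (337,214), still at +40 mm. I'll push a 3 mm further, then push b.

>>> arm_command:
  plan: "-0.003 0 0 0;0 0 0 0;0.03 0 0 0;0.03 0 0 0;0.02 0 0 0;0.012 0 0 0;0.012 0 0 0;0.012 0 0 0;0.012 0 0 0;0.012 0 0 0;0.008 0 0 0;0 0 0 0;-0.012 0 0 0;0 0 -0.05 0;0 0 -0.05 0;0 0 -0.05 0;0 0 0 0"

```text
clock: 7.58
tcp_pos: [0.5413, 0.0318, 0.2162]
orientation: [1.967, 2.442, 0.008]
contact_force: [-0.1, -0.1, -0.2]
grip_width: 0.0002
gripper_force: 0.0
```

```bash
python3 - <<'E'
from h import *
where();look()
E
```

```text
t 7.58 tcp [0.5413 0.0318 0.2162] tool-x deg 102.30 tilt 0.43 tote xy [0.0025 0.0622] F [-0.1 -0.1 -0.2] w 0.0002 g 0.0 j7 -0.19
top
bar y [-140.6  -90.2  -82.9] 96
bar y None 2
px [369 204] n 786 c 0.3 -134.1 L 101.1 W 89.5 ang -89.8 z [39.5 44.1 77.5]
side
bar y [-144.2  -88.5  -49.9] 66
bar y [ 53.9  95.5 174.2] 95
px [349 183] n 325 c 0.3 -135.0 L 105.0 W 88.2 ang -89.0 z [33.9 45.6 78.8]
px [332 229] n 235 c -0.5 93.9 L 88.7 W 15.9 ang 2.8 z [34.2 50.5 79.7]
```

```bash
cat >> h.py <<'E'
def prism(xy):
    for n in("top","side"):
        p,d=eyes.grab_frame(n);W=cloud(n,d);Z=W[...,2]
        m=(np.hypot(W[...,0]-xy[0],W[...,1]-xy[1])<.11)&(Z>.036)&(Z<.046)
        q=W[m][:,:2]*1000;c=q.mean(0);w,v=np.linalg.eigh(np.cov((q-c).T));a=np.degrees(np.arctan2(*v[::-1,1]))
        print(n,"mean",c.round(1),"pca %.1f"%((a+90)%180-90),"len",np.sqrt(w*12).round(1));rect(W,m)
E
python3 - <<'E'
from h import *
prism((.489,-.371));prism((.453,.380))
to(.489,-.3715,.15,14.8)
E
```

```text
top mean [ 487.2 -371.8] pca 15.5 len [ 40.7 159.2]
px [462 238] n 1179 c 488.4 -371.9 L 160.0 W 41.5 ang 15.7 z [37.2 40.  42.5]
side mean [ 489.8 -369.9] pca 16.2 len [ 44.3 159.2]
px [402 158] n 353 c 490.5 -372.2 L 158.7 W 48.4 ang 15.5 z [37.6 41.1 43.9]
top mean [452.3 379.6] pca 13.5 len [40.3 79.7]
px [139 256] n 605 c 452.9 380.3 L 80.2 W 41.9 ang 12.8 z [36.9 39.3 42. ]
side mean [453.3 381.1] pca 13.6 len [41. 80.]
px [291 333] n 556 c 454.2 379.9 L 80.1 W 41.4 ang 13.1 z [38.2 41.  43.4]
t 7.88 tcp [0.538  0.0317 0.2108] tool-x deg 102.36 tilt 0.16 tote xy [-0.0007  0.0628] F [0.6 0.1 0.4] w -0.0002 g 0.0 j7 -0.19
turn(tool) 87.56 then shift [-0.1504  0.3773  0.0608]
```

>>> arm_command:
  plan: "0 0 0 9.64;0 0 0 9.64;0 0 0 9.64;0 0 0 9.64;0 0 0 9.64;0 0 0 9.64;0 0 0 9.64;0 0 0 9.64;0 0 0 9.64;-0.0156 0.0375 0 0;-0.0156 0.0375 0 0;-0.0156 0.0375 0 0;-0.0156 0.0375 0 0;-0.0156 0.0375 0 0;-0.0156 0.0375 0 0;-0.0156 0.0375 0 0;-0.0156 0.0375 0 0;-0.0156 0.0375 0 0;-0.0156 0.0375 0 0;0 0 0 0"
  hand: -1

```text
clock: 10.38
tcp_pos: [0.4874, -0.3749, 0.2108]
orientation: [3.113, 0.418, -0.004]
contact_force: [-0.2, -0.4, 0.0]
grip_width: 0.0857
gripper_force: 0.0
```

>>> arm_command:
  plan: "0 0 0 0;0 0 0 0"

```text
clock: 10.62
tcp_pos: [0.49, -0.3694, 0.2119]
orientation: [-3.111, -0.43, 0.0]
contact_force: [-0.5, 0.6, 0.5]
grip_width: 0.0857
gripper_force: 0.0
```

```bash
python3 - <<'E'
from h import *
to(.4885,-.3718,.024,15.6)
E
```

```text
t 10.62 tcp [ 0.49   -0.3694  0.2119] tool-x deg 15.74 tilt 0.07 tote xy [-0.1337 -0.3186] F [-0.5  0.6  0.5] w 0.0857 g 0.0 j7 -0.82
turn(tool) 0.14 then shift [-0.0021  0.0019  0.1879]
```

>>> arm_command:
  plan: "-0.001 0.001 0.035 0;-0.001 0.001 0.035 0;0 0 0.035 0;0 0 0.035 0;0 0 0.025 0;0 0 0.015 0;0 0 0.008 0;0 0 0 0"

```text
clock: 11.62
tcp_pos: [0.4884, -0.3734, 0.0245]
orientation: [3.112, 0.427, 0.0]
contact_force: [-0.2, -0.6, 0.4]
grip_width: 0.0854
gripper_force: 0.0
```

>>> arm_command:
  plan: "0 0 0 0;0 0 0 0;0 0 0 0;0 0 0 0;0 0 0 0;0 0 0 0"
  hand: 1
  grip_force: 80

```text
clock: 12.38
tcp_pos: [0.4885, -0.3735, 0.0252]
orientation: [3.112, 0.427, 0.001]
contact_force: [-1.4, 1.1, 5.2]
grip_width: 0.0389
gripper_force: 83.3
```

>>> arm_command:
  plan: "0 0 -0.02 0;0 0 -0.04 0;0 0 -0.05 0;0 0 -0.04 0;0 0 -0.02 0;0 0 0 0;0 0 0 0"

```text
clock: 13.25
tcp_pos: [0.4871, -0.373, 0.1932]
orientation: [-3.111, -0.427, 0.003]
contact_force: [-0.4, 0.4, -6.1]
grip_width: 0.0389
gripper_force: 82.3
```

```bash
python3 - <<'E'
from h import *
to(*t2w(0,.001),.19,TY)
p,d=eyes.grab_frame("top");cv2.imwrite("pics/g1.png",p[140:340,360:560,::-1].repeat(3,0).repeat(3,1))
p,d=eyes.grab_frame("side");cv2.imwrite("pics/g1s.png",p[60:210,330:480,::-1].repeat(4,0).repeat(4,1))
E
```

```text
t 13.25 tcp [ 0.4871 -0.373   0.1932] tool-x deg 15.62 tilt 0.13 tote xy [-0.1373 -0.3215] F [-0.4  0.4 -6.1] w 0.0389 g 82.3 j7 -0.82
turn(tool) -86.78 then shift [0.3225 0.1373 0.0032]
```

View pics/g1s.png

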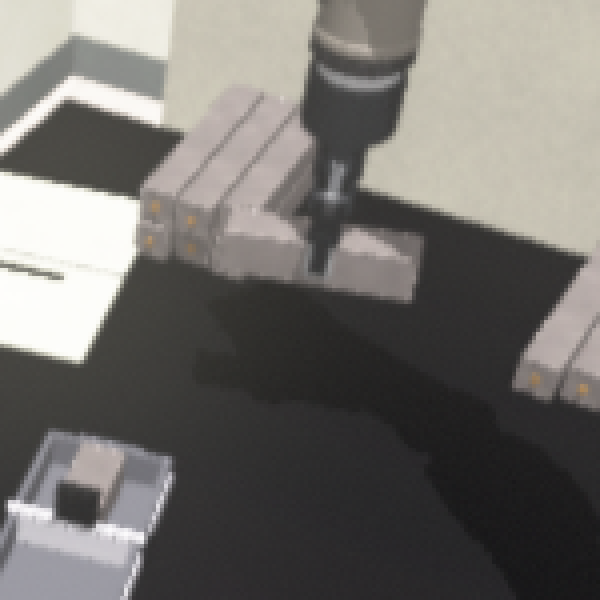

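The whole prism is held near its middle, at crop pixel (315,255), and is level and clear of the bench. Next I'll turn it and carry it to the tote.

>>> arm_command:
  plan: "0 0 0 -9.64;0 0 0 -9.64;0 0 0 -9.64;0 0 0 -9.64;0 0 0 -9.64;0 0 0 -9.64;0 0 0 -9.64;0 0 0 -9.64;0 0 0 -9.64;0.0293 0.0125 0 0;0.0293 0.0125 0 0;0.0293 0.0125 0 0;0.0293 0.0125 0 0;0.0293 0.0125 0 0;0.0293 0.0125 0 0;0.0293 0.0125 0 0;0.0293 0.0125 0 0;0.0293 0.0125 0 0;0.0293 0.0125 0 0;0.0293 0.0125 0 0"

```text
clock: 15.85
tcp_pos: [0.5529, -0.0285, 0.1932]
orientation: [-1.968, -2.446, 0.002]
contact_force: [0.3, 0.1, -5.4]
grip_width: 0.0385
gripper_force: 81.9
```

>>> arm_command:
  plan: "0 0 0 0;0 0 0 0;0 0 0 0"

```text
clock: 16.23
tcp_pos: [0.553, -0.0306, 0.1937]
orientation: [-1.971, -2.446, 0.002]
contact_force: [0.0, -0.1, -6.3]
grip_width: 0.0385
gripper_force: 81.9
```

```bash
python3 - <<'E'
from h import *
to(*t2w(0,.001),.0295,TY)
for n in("top","side"):
    p,d=eyes.grab_frame(n);W=cloud(n,d);Z=W[...,2]
    a=np.radians(TY);q=W[...,:2]-T0;U=np.stack([q@[np.sin(a),-np.cos(a)],q@[np.cos(a),np.sin(a)],Z],-1)
    m=(abs(U[...,0])<.05)&(abs(U[...,1])<.15)&(Z>.19)&(Z<.22);rect(U,m)
E
```

```text
t 16.23 tcp [ 0.553  -0.0306  0.1937] tool-x deg 102.27 tilt 0.07 tote xy [ 0.0005 -0.0013] F [ 0.  -0.1 -6.3] w 0.0385 g 81.9 j7 -0.09
turn(tool) -0.13 then shift [ 0.0023 -0.0005  0.1642]
px [288 207] n 436 c 0.7 57.7 L 42.0 W 40.4 ang -90.0 z [204.5 208.2 210.3]
px [341 175] n 558 c 5.3 19.1 L 124.8 W 65.2 ang 80.2 z [194.3 209.4 212.4]
```

>>> arm_command:
  plan: "0.001 0 0.03 0;0.001 0 0.03 0;0 0 0.03 0;0 0 0.03 0;0 0 0.018 0;0 0 0.012 0;0 0 0.006 0;0 0 0.004 0;0 0 0.002 0;0 0 0 0;0 0 0 0"

```text
clock: 17.7
tcp_pos: [0.5532, -0.0273, 0.0326]
orientation: [1.969, 2.448, 0.001]
contact_force: [-0.5, -0.5, -5.4]
grip_width: 0.0382
gripper_force: 81.9
```

```bash
python3 - <<'E'
from h import *
where();look()
E
```

```text
t 17.70 tcp [ 0.5532 -0.0273  0.0326] tool-x deg 102.38 tilt 0.04 tote xy [0.0015 0.0019] F [-0.5 -0.5 -5.4] w 0.0382 g 81.9 j7 -0.25
top
bar y [-182.8 -166.  -141.6] 6
bar y [ 89.1  94.5 122.3] 100
px [377 196] n 394 c 1.2 -151.7 L 65.7 W 40.5 ang 89.7 z [41.1 44.  46.6]
px [277 221] n 178 c -0.1 94.0 L 89.7 W 12.1 ang -0.2 z [39.2 64.  79. ]
px [292 218] n 305 c 0.9 57.4 L 49.3 W 39.7 ang 89.4 z [43.4 47.  49.7]
side
bar y [-173.4  -87.    -9.3] 37
bar y [ 45.5  96.6 175.5] 106
px [357 180] n 69 c -15.4 -136.4 L 99.4 W 18.1 ang -78.1 z [38.7 45.4 64.2]
px [336 216] n 737 c 0.0 14.7 L 175.7 W 89.5 ang -89.4 z [35.4 49.9 89.2]
```

>>> arm_command:
  plan: "0 0 0.0015 0;0 0 0.0015 0;0 0 0.0005 0;0 0 0 0;0 0 0 0"

```text
clock: 18.42
tcp_pos: [0.553, -0.0273, 0.0292]
orientation: [1.969, 2.448, -0.0]
contact_force: [-3.7, -0.6, 4.6]
grip_width: 0.0387
gripper_force: 83.4
```

>>> arm_command:
  plan: "0 0 0 0;0 0 0 0;0 0 0 0;0 0 0 0"
  hand: -0.3

```text
clock: 18.92
tcp_pos: [0.5531, -0.0272, 0.0288]
orientation: [1.969, 2.448, 0.0]
contact_force: [0.2, -0.3, 0.4]
grip_width: 0.0555
gripper_force: 0.0
```

>>> arm_command:
  plan: "0 0 -0.01 0;0 0 -0.02 0;0 0 -0.04 0;0 0 -0.04 0;0 0 -0.04 0;0 0 -0.03 0;0 0 0 0;0 0 0 0"

```text
clock: 19.92
tcp_pos: [0.5526, -0.0274, 0.2091]
orientation: [1.969, 2.448, -0.0]
contact_force: [-0.6, 0.1, -0.1]
grip_width: 0.0552
gripper_force: 0.0
```

```bash
python3 - <<'E'
from h import *
look()
to(.453,.3802,.21,13.3-180)
E
```

```text
top
bar y [-192.7 -188.4 -171.7] 8
bar y [88.2 93.8 99.5] 95
px [386 195] n 127 c 0.9 -173.8 L 40.0 W 21.7 ang 0.8 z [41.1 43.9 47.1]
px [276 221] n 179 c -0.0 94.0 L 89.6 W 12.2 ang -0.1 z [39.6 67.7 79.3]
px [290 217] n 297 c 1.3 61.4 L 41.3 W 40.3 ang -90.0 z [40.6 43.6 46.2]
side
bar y [-159.   -88.4  -39.1] 70
bar y [ 48.8  95.  172.5] 96
px [340 204] n 990 c 0.0 -42.1 L 286.7 W 89.4 ang 90.0 z [35.  45.4 78.7]
t 20.02 tcp [ 0.5522 -0.0274  0.2081] tool-x deg 102.38 tilt 0.09 tote xy [0.0004 0.0021] F [-0.6  0.5 -0.4] w 0.0557 g 0.0 j7 -0.09
turn(tool) -90.92 then shift [ 0.0028  0.4195 -0.0019]
```

>>> arm_command:
  plan: "0 0 0 -10.1;0 0 0 -10.1;0 0 0 -10.1;0 0 0 -10.1;0 0 0 -10.1;0 0 0 -10.1;0 0 0 -10.1;0 0 0 -10.1;0 0 0 -10.1;0 0.0381 0 0;0 0.0381 0 0;0 0.0381 0 0;0 0.0381 0 0;0 0.0381 0 0;0 0.0381 0 0;0 0.0381 0 0;0 0.0381 0 0;0 0.0381 0 0;0 0.0381 0 0;0.0028 0.0381 0 0"
  hand: -1

```text
clock: 22.52
tcp_pos: [0.4533, 0.3807, 0.2077]
orientation: [0.363, -3.119, 0.001]
contact_force: [-0.0, -0.0, 0.3]
grip_width: 0.0854
gripper_force: 0.0
```

>>> arm_command:
  plan: "0 0 0 0;0 0 0 0;0 0 0 0"

```text
clock: 22.9
tcp_pos: [0.4547, 0.3785, 0.2082]
orientation: [0.36, -3.12, 0.002]
contact_force: [0.6, -0.6, -0.2]
grip_width: 0.0852
gripper_force: 0.0
```

```bash
python3 - <<'E'
from h import *
to(.453,.3802,.024,13.3-180)
E
```

```text
t 22.90 tcp [0.4547 0.3785 0.2082] tool-x deg -166.83 tilt 0.08 tote xy [-0.0076  0.4194] F [ 0.6 -0.6 -0.2] w 0.0852 g 0.0 j7 0.57
turn(tool) -0.13 then shift [0.0012 0.002  0.1842]
```

>>> arm_command:
  plan: "0.001 0.001 0.035 0;0 0.001 0.035 0;0 0 0.035 0;0 0 0.035 0;0 0 0.025 0;0 0 0.013 0;0 0 0.006 0;0 0 0 0;0 0 0 0"

```text
clock: 24.02
tcp_pos: [0.453, 0.3823, 0.0257]
orientation: [-0.363, 3.119, 0.001]
contact_force: [0.1, 0.0, -0.7]
grip_width: 0.0853
gripper_force: 0.0
```

>>> arm_command:
  plan: "0 0 0 0;0 0 0 0;0 0 0 0;0 0 0 0;0 0 0 0;0 0 0 0"
  hand: 1
  grip_force: 70

```text
clock: 24.78
tcp_pos: [0.4528, 0.382, 0.0253]
orientation: [-0.363, 3.12, 0.001]
contact_force: [0.0, -0.1, 5.4]
grip_width: 0.0386
gripper_force: 71.9
```

>>> arm_command:
  plan: "0 0 -0.02 0;0 0 -0.04 0;0 0 -0.05 0;0 0 -0.04 0;0 0 -0.02 0;0 0 0 0;0 0 0 0"

```text
clock: 25.65
tcp_pos: [0.452, 0.3806, 0.1931]
orientation: [0.363, -3.118, 0.003]
contact_force: [-0.2, -0.7, -3.3]
grip_width: 0.0392
gripper_force: 71.1
```

```bash
python3 - <<'E'
from h import *
to(*t2w(0,.1445),.19,TY)
E
```

```text
t 25.65 tcp [0.452  0.3806 0.1931] tool-x deg -166.73 tilt 0.16 tote xy [-0.0098  0.4221] F [-0.2 -0.7 -3.3] w 0.0392 g 71.1 j7 0.56
turn(tool) 90.87 then shift [-0.2776  0.0098  0.0031]
```

>>> arm_command:
  plan: "0 0 0 10.1;0 0 0 10.1;0 0 0 10.1;0 0 0 10.1;0 0 0 10.1;0 0 0 10.1;0 0 0 10.1;0 0 0 10.1;0 0 0 10.1;-0.0308 0.001 0 0;-0.0308 0.001 0 0;-0.0308 0.001 0 0;-0.0308 0.001 0 0;-0.0308 0.001 0 0;-0.0308 0.001 0 0;-0.0308 0.001 0 0;-0.0308 0.001 0 0;-0.0308 0.001 0 0;0 0 0 0;0 0 0 0"

```text
clock: 28.15
tcp_pos: [0.5199, 0.1132, 0.1936]
orientation: [-1.967, -2.447, 0.002]
contact_force: [-0.1, -0.4, -2.6]
grip_width: 0.0387
gripper_force: 71.0
```

```bash
python3 - <<'E'
from h import *
to(*t2w(0,.1445),.0295,TY)
for n in("top","side"):
    p,d=eyes.grab_frame(n);W=cloud(n,d);Z=W[...,2]
    a=np.radians(TY);q=W[...,:2]-T0;U=np.stack([q@[np.sin(a),-np.cos(a)],q@[np.cos(a),np.sin(a)],Z],-1)
    for lo,hi in((.195,.215),(.168,.19)):rect(U,(abs(U[...,0])<.05)&(abs(U[...,1]-.145)<.07)&(Z>lo)&(Z<hi))
    cv2.imwrite(f"pics/c_{n}.png",p[100:300,180:380,::-1].repeat(3,0).repeat(3,1))
E
```

```text
t 28.15 tcp [0.5199 0.1132 0.1936] tool-x deg 102.39 tilt 0.13 tote xy [-0.0009  0.1463] F [-0.1 -0.4 -2.6] w 0.0387 g 71.0 j7 -0.33
turn(tool) -0.01 then shift [-0.0018  0.0009  0.1641]
px [260 213] n 89 c -0.8 109.2 L 39.9 W 10.8 ang 8.7 z [197.4 207.7 210. ]
px [327 207] n 410 c 1.4 154.8 L 73.5 W 60.5 ang 69.2 z [197.4 209.2 211.9]
px [324 220] n 93 c -8.2 176.9 L 54.5 W 28.1 ang 41.7 z [171.2 180.2 189. ]
```

View pics/c_top.png

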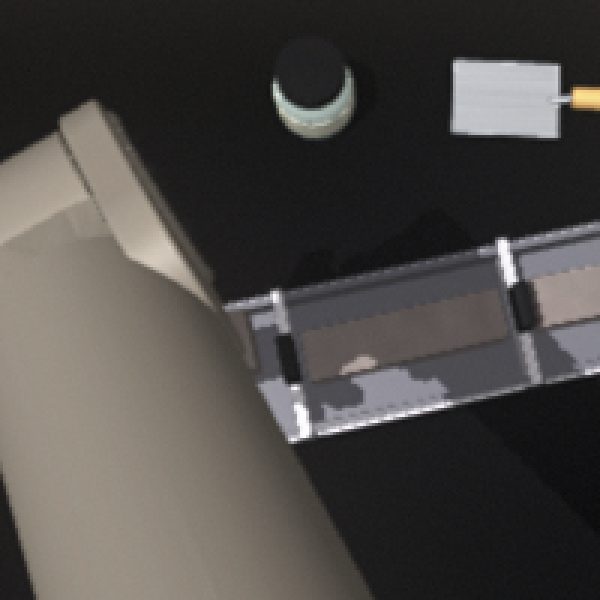

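The crop shows the whole prism lying between the dividers at (290,355) and (522,305). The held half's near end is just left of divider b, at (245,345). Now I'll lower it.

>>> arm_command:
  plan: "0 0 0.03 0;0 0 0.03 0;0 0 0.03 0;0 0 0.02 0;0 0 0.012 0;0 0 0 0;0 0 0 0"

```text
clock: 29.12
tcp_pos: [0.5213, 0.1133, 0.0736]
orientation: [1.968, 2.448, 0.002]
contact_force: [-0.6, 0.4, -2.0]
grip_width: 0.0391
gripper_force: 71.1
```

```bash
python3 - <<'E'
from h import *
to(*t2w(0,.1445),.0295,TY)
for n in("top","side"):
    p,d=eyes.grab_frame(n);W=cloud(n,d);Z=W[...,2]
    a=np.radians(TY);q=W[...,:2]-T0;U=np.stack([q@[np.sin(a),-np.cos(a)],q@[np.cos(a),np.sin(a)],Z],-1)
    s=(abs(U[...,0])<.018)&(abs(U[...,1]-.145)<.07)&(Z>.076)&(Z<.092);y=U[...,1][s]*1000
    print(n,"half y",np.percentile(y,[0,2,98,100]).round(1) if len(y) else None)
    for lo in range(95,195,6):
        t=(abs(U[...,0])<.015)&(abs(U[...,1]*1000-lo)<3);print(lo,np.round(np.nanmedian(Z[t])*1000,0) if t.any() else '-',end=' ')
    print()
E
```

```text
t 29.12 tcp [0.5213 0.1133 0.0736] tool-x deg 102.40 tilt 0.08 tote xy [0.0005 0.1461] F [-0.6  0.4 -2. ] w 0.0391 g 71.1 j7 -0.44
turn(tool) -0.00 then shift [-0.0016 -0.0005  0.0441]
top half y [87.8 88.2 99.4 99.5]
95 416.0 101 459.0 107 459.0 113 459.0 119 457.0 125 459.0 131 459.0 137 458.0 143 459.0 149 456.0 155 449.0 161 446.0 167 443.0 173 433.0 179 435.0 185 436.0 191 428.0 
side half y [119.1 121.9 186.  186.8]
95 463.0 101 462.0 107 460.0 113 457.0 119 451.0 125 91.0 131 446.0 137 442.0 143 445.0 149 445.0 155 148.0 161 161.0 167 92.0 173 235.0 179 269.0 185 268.0 191 409.0
```

>>> arm_command:
  plan: "-0.0015 0 0.015 0;0 0 0.012 0;0 0 0.007 0;0 0 0.004 0;0 0 0.002 0;0 0 0.0015 0;0 0 0.001 0;0 0 0 0;0 0 0 0"

```text
clock: 30.35
tcp_pos: [0.5212, 0.1114, 0.0304]
orientation: [1.969, 2.448, 0.0]
contact_force: [1.3, 0.2, -1.9]
grip_width: 0.0387
gripper_force: 71.1
```

>>> arm_command:
  plan: "0 0 0.001 0;0 0 0.001 0;0 0 0 0;0 0 0 0"

```text
clock: 30.85
tcp_pos: [0.5212, 0.1114, 0.0293]
orientation: [1.969, 2.447, -0.0]
contact_force: [-3.1, -1.5, 9.8]
grip_width: 0.0388
gripper_force: 72.5
```

It has touched down, so I'll release it and raise the gripper.

>>> arm_command:
  plan: "0 0 0 0;0 0 0 0;0 0 0 0;0 0 0 0"
  hand: -0.3

```text
clock: 31.35
tcp_pos: [0.5211, 0.1114, 0.0282]
orientation: [-1.969, -2.448, -0.0]
contact_force: [0.4, 0.4, 0.2]
grip_width: 0.0555
gripper_force: 0.0
```

>>> arm_command:
  plan: "0 0 -0.01 0;0 0 -0.02 0;0 0 -0.04 0;0 0 -0.05 0;0 0 -0.05 0;0 0 -0.03 0;0.05 -0.02 0 0;0.05 -0.02 0 0;0.05 -0.02 0 0;0.05 -0.02 0 0;0.04 -0.01 0 0;0 0 0 0;0 0 0 0"

```text
clock: 32.98
tcp_pos: [0.382, 0.3259, 0.2285]
orientation: [1.969, 2.447, -0.0]
contact_force: [0.2, -0.9, 0.6]
grip_width: 0.056
gripper_force: 0.0
```

```bash
python3 - <<'E'
from h import *
where();look(lo=.036,save="end")
E
```

```text
t 32.98 tcp [0.382  0.3259 0.2285] tool-x deg 102.37 tilt 0.04 tote xy [-0.0899  0.3837] F [ 0.2 -0.9  0.6] w 0.0560 g 0.0 j7 -0.82
top
bar y [-141.5  -90.1  -83.6] 103
bar y [ 84.   94.2 120.6] 108
px [369 204] n 766 c -0.9 -133.7 L 100.7 W 89.8 ang 88.7 z [40.1 44.  78. ]
px [314 212] n 1159 c 1.3 2.3 L 159.7 W 40.9 ang 89.8 z [41.  43.7 46.4]
px [259 221] n 773 c 0.3 135.8 L 95.9 W 89.6 ang 89.7 z [40.6 43.8 77.8]
side
bar y None 1
bar y [127.2 137.5 164.4] 6
```

View pics/end_top.png

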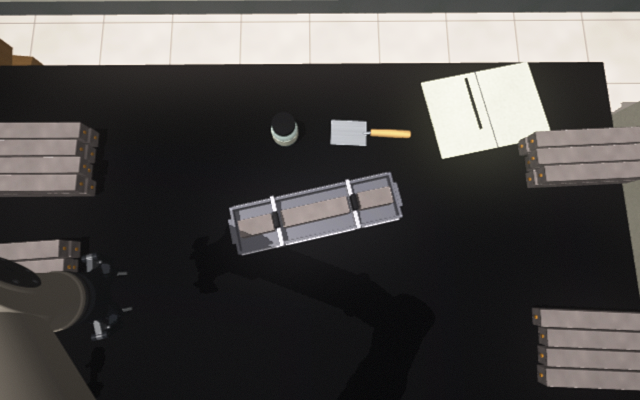

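All three prisms lie flat in their bays: the half at (256,227), the whole at (314,212) and the stored half at (375,198). The jar and spatula are where they started, and the gripper is clear of everything.

```bash
python3 -c "
from bench import ticket
print(ticket.hand_in())"
```

```text
the job is handed in; nothing more can be done
None
```

The job is handed in at about 33 s of the 72 s allowed: the dividers are apart, and the whole prism (middle bay) and loose half (+y end bay) lie flat and lengthwise in the tote, with the stored half, jar and spatula left in place; the judge's verdict was not shown.

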